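# Set out wax and brush on the sloped bench rest

## Robot

A 6-joint arm with a two-finger parallel gripper is mounted at the origin on the work surface. World frame = base frame: x ahead of the robot, y to its left, z up, the work surface at z = 0. Lengths are in mm, angles in rad, forces in N, time in s.
With the tool pointing down it reaches from about 350 to 725 mm from the base axis. Payload 6 kg.
Tool frame: the origin (TCP) lies at the very end of the fingers, on their centre line; the grasp point (between the pads) lies 19 mm behind it (hold_point_z is the distance from the TCP to the grasp point, in mm); z points along the fingers, y is the line along which they close (so a half turn about z gives the same grasp; the last joint's range is limited). The gripper opens to 85 mm and grips with 20 to 120 N. Pads are 22 mm wide; open, the fingers measure 114 mm over their backs; the gripper's body (76 mm by 85 mm) begins 54 mm behind the grasp point. The pads swing forward as they close: fully open they stand 13 mm farther back than shut.
Start: joints at [1.524, 0.04, 0.085, 0, -1.615, -0.334], TCP at [222.971, 557.008, 231.261] pointing down, gripper open.
Joint ranges: [-2.56, 2.56], [-1.29, 2.01], [-1.08, 1.49], [-3.29, 1.98], [-2.81, -0.18], [-2.99, 2.99]. Speed limits (rad/s): [2.57, 2.57, 3.01, 3.14, 3.14, 3.14].

## Interface

Orientations are given as a unit quaternion [x, y, z, w].
In Python, from rig import observe, snapshot, get_calibration, hand_in, hold_point_z gives the robot as it stands. The module is installed in compiled form; this text tells all that it offers.
- The arm moves only by the shell command python3 -m inch 'ROWS' [OPENING] [FORCE]. ROWS is JSON, a list of rows, each an object with "linear": the shift along the tool's x, y, z in mm, a list of three; "angular": the turn, a rotation vector about the tool's x, y, z in degrees, a list of three. In form: [{"linear": [tx, ty, tz], "angular": [wx, wy, wz]}, ...]. A call has 1 to 20 rows; each row shifts and turns the commanded pose from where the row before left it, along the tool's axes as they then stand; what a row does not reach is not made up. A row lasts 1/8 s, in which the tool goes at most 62.5 mm and 10.7 degrees, less where a joint would pass 70% of its speed; a pose out of reach is approached as far as the arm can. A call is refused whole if a number of a shift passes 62.5 or a number of a turn 10.7, either way. A call with a gripper value outside its range is refused whole. OPENING is the opening, from 0 (shut) to 1 (fully open), set as the call begins (- or left out, the last holds). The fingers move at their own pace and stop on an object; FORCE is the grip in N (left out, the last holds). Time passes only in rows, so rows that do not move let the fingers close. It gives the time, the measured TCP pose, the force, the opening and the grip force at its end, in the units of the state.
- observe(): the state, without advancing time (a new reading comes with each control period).
- snapshot(name): name is "scene" or "top"; returns (picture, depth): 384x512x3 uint8, red, green, blue; 384x512 float32, mm along the optical axis (not along the pixel's ray), 0 where there is no reading.
- get_calibration(name): a dict with "K" (3x3 intrinsics, pixels), "dist" ([k1, k2, p1, p2, k3] as OpenCV has them; the pictures are not rectified), "world_to_cam" (4x4, takes a point from world to camera coordinates). Camera axes: x right, y down, z forward; pixel columns grow to the right and rows downward; lengths in mm; the calibration is good to about 2 mm. A picture is of the moment at which its call begins. get_calibration takes no time and is no camera call.
- hand_in(): hands the job in; it is judged then, once.
The state is a dict: "time_s": time; "joint_positions": joint angles; "joint_vel": joint speeds; "joint_efforts": joint torques, N m; "eef_pos": TCP position; "eef_rot": TCP orientation; "contact_force": force on the tool from outside, world axes, zero at the start; "ft_torque": the same for the moment, N m; "width": finger opening in mm; "grip_force": force on a finger pad.
Only numpy, scipy, OpenCV 4.12 (cv2) and the standard library are available. Lean on these libraries where they do the work, as an engineer would, in place of code of your own. Each camera call takes 0.05 s, during which the arm holds its last target. There are 200 camera calls.

## Task

Set out the wax and the brush for the next ski: press the red thumb latch so that the aluminium case springs open, take out the green wax bar, and lay it and the stainless brush (from the white tray) side by side on the sloped blue rest, each lying flat and straight up the slope, bristles up, with its lower end snug against the bottom lip. Put them down softly - do not drop them or ram the brittle wax against the rest - then snap the case shut and leave everything else on the counter where it is.

Things in the scene. Friction and masses are not known exactly. Their poses are not given: they have to be found in the camera images.
- case: Grey aluminium case, fixed to the counter, 130 (x) x 180 (y) x 66 mm high with the lid shut; walls 4 mm, open top rim at 52 mm, rubber-lined inner floor at 8 mm. Origin: centre of its underside; x points from the latch wall to the hinge wall, z up. May stand on the left or the right of the rest.
- case_lid (a joint): Angle of the flip-top lid (130 x 180 mm, 13 mm thick, hinged along the case's +x upper rim): 0 shut, 1.75 rad fully open (10 degrees past upright, leaning away from the latch). A spring opens it in about half a second once unlatched; pushing it back takes up to 3 N at the front edge, and about 10 N at the end to snap the latch. Shut and latched it rests at 0.01 to 0.02
- lid_hinge (a point): Middle of the lid's hinge line, at (65, 0, 53) mm in the case frame; the hinge runs along the case's y.
- lid_front (a point): Point on the lid's outer (upper) face, 5 mm from the middle of its free front edge and 125 mm from the hinge line; moves with the lid. Its x axis points from the free edge to the hinge, z out of the lid's outer face.
- latch_pad (a point): Middle of the upper face of the red thumb pad (40 mm along x, 36 along y) in front of the case's -x wall, at (-101, 0, 46) mm in the case frame at rest. Pressed straight down 7 to 8 mm (3 to 4 N; end stop at 12 mm) it frees the lid; it springs back when let go. When the lid is pushed shut, the hook snaps over it by itself
- latch (a joint): Angle of the latch rocker: 0 at rest or latched, frees the lid above about 0.21 rad, stop at 0.36 rad.
- wax: Green wax bar, 100 (x) x 50 (y) x 30 (z) mm, about 0.15 kg, brittle; either way up is fine. At first lies flat inside the shut case, long side roughly along the case's x. Origin: centre of its underside; x along its length.
- wax_center (a point): Centre of the green wax bar.
- brush: Hand brush: wooden back 130 (x) x 58 (y) x 16 (z) mm with a stiff stainless bristle field 110 x 44 mm standing 18 mm above it (34 mm high in all), about 0.17 kg. At first lies bristles up in the white tray. Origin: centre of the underside of the wooden back; x along its length, z out of the bristles. Grip the wooden back by its long sides.
- tray: White hard silicone tray, fixed, 190 (x) x 160 (y) x 14 mm high, walls 4 mm, inner floor at 4 mm. Origin: centre of its underside.
- rest_face: The sloping face of the rest, 150 mm long (x) and 250 mm wide (y -125 to 125). Origin: middle of the inner corner where the face meets the bottom lip, 30 mm above the counter. x points straight up the slope (32 degrees above level), y along the lip, z square out of the face. The lip, 4 mm thick, stands 14 mm out of the face along its whole width.
- rest: Blue sheet-steel bench rest, fixed, 130 (x) x 250 (y) x 110 mm high, lip on its low -x side, sides and top open. Origin: centre of its underside. Its slope is near the friction angle: a thing let go on it may slide or stick, so slide it down until it meets the lip
- red_wax: Red wax bar, 100 x 50 x 30 mm, a bystander. Origin: centre of its underside.
- cork_block: Cork block 100 x 60 x 35 mm, a bystander. Origin: centre of its underside.
- scraper: Orange plastic scraper 60 x 150 x 5 mm, a bystander. Origin: centre of its underside.
- tape_roll: Yellow tape roll, 100 mm across, 25 mm high, a bystander. Origin: centre of its underside.
Things that resemble listed ones, but are neither listed nor needed, are in the scene too. What is shaped like the brush but purple or yellow is not meant.

How it is judged:
By the outcome, as a careful person would: the job done as asked, in the order asked, and still so for the second after the job is handed in, with the robot touching nothing.
It also fails if it takes over 72 s, if anything falls off the work surface, if the arm or the gripper's body presses on something with over 40 N, if the wrist force passes 120 N, or if a joint passes its speed limit or range.

## Working session

There is one attempt and no reset: what is moved stays moved. The work goes in short steps, Python scripts to look and compute and a shell command to move; the robot and the scene stay as the last step left them, time stands still between calls to the robot, and variables do not carry over. Pictures are saved under pics/ and viewed, at most 10 in all, crops included, and the job is handed in when it is done.

```bash
mkdir -p pics; cat > h.py <<'E'
import numpy as np, cv2
from rig import *
from scipy.spatial.transform import Rotation as R
def shot(n):
    im,d=snapshot(n); c=get_calibration(n); return im,d,{k:np.array(v,float) for k,v in c.items()}
def world(d,c,mask=None):
    h,w=d.shape; u,v=np.meshgrid(np.arange(w),np.arange(h))
    n=cv2.undistortPoints(np.stack([u,v],-1).reshape(-1,1,2).astype(np.float64),c['K'],c['dist']).reshape(h,w,2)
    p=np.dstack([n[...,0]*d,n[...,1]*d,d]); T=np.linalg.inv(c['world_to_cam'])
    return p@T[:3,:3].T+T[:3,3]
E
python3 - <<'E'
from h import *
for n in("top","scene"):
    im,d,c=shot(n); np.savez(f'{n}0.npz',im=im,d=d,**c)
    cv2.imwrite(f'pics/{n}0.png',cv2.resize(im[...,::-1],(800,600),interpolation=cv2.INTER_CUBIC))
    print(n,np.linalg.inv(c['world_to_cam']).round(2).tolist())
s=observe();print(s, hold_point_z)
E
```

```text
top [[-0.01, -0.98, 0.21, 240.66], [-1.0, 0.0, -0.01, 91.72], [0.01, -0.21, -0.98, 1431.55], [0.0, 0.0, 0.0, 1.0]]
scene [[0.1, 0.72, -0.69, 1283.7], [0.99, -0.07, 0.07, 6.82], [0.0, -0.7, -0.72, 860.52], [0.0, 0.0, 0.0, 1.0]]
{'time_s': 0.1, 'joint_positions': array([ 1.52369964e+00,  4.07622421e-02,  8.39428789e-02, -4.33381621e-04,
       -1.61550517e+00, -3.33692472e-01]), 'joint_vel': array([ 0.00075707, -0.00093824,  0.0013826 , -0.00050359, -0.00023149,
        0.00052493]), 'joint_efforts': array([-5.08377489e-03, -3.69346511e+01,  3.48283231e+01,  6.95181146e+00,
       -4.59011309e-03,  4.11775744e-06]), 'eef_pos': array([222.80986747, 556.78367731, 230.38557902]), 'eef_rot': array([ 9.81931131e-01, -1.89236950e-01, -1.05142646e-04,  7.87187355e-04]), 'contact_force': array([ 0.55133815,  0.49584792, -0.08580236]), 'ft_torque': array([-0.03046332, -0.03323642, -0.00706406]), 'grip_force': 0.0, 'width': 85.61551030396082} 18.700000000000003
```

View pics/top0.png

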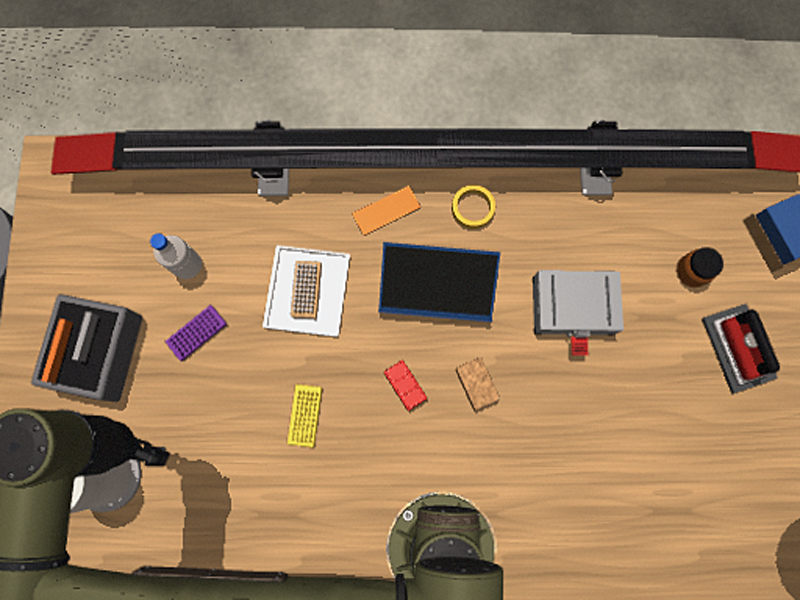

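View pics/scene0.png

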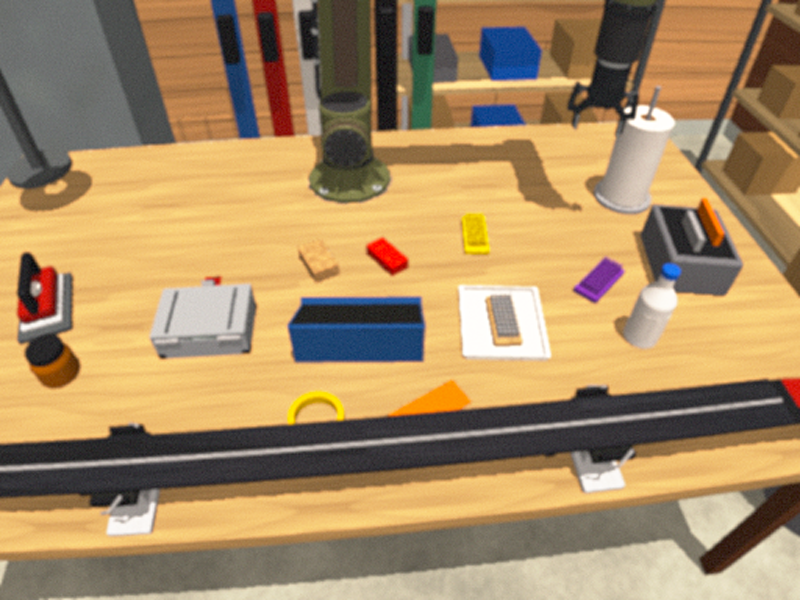

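The top view shows the case at (578,302) with its red latch at (580,345), the rest at (438,283), and the tray with a wooden brush at (306,290). There are two brush lookalikes: purple (197,332) and yellow (305,415). The wooden one with grey bristles in the white tray fits the description. The black case at (741,347) and the blue box are not the aluminium case.

```bash
python3 - <<'E'
from h import *
z=np.load('top0.npz'); im,d=z['im'],z['d']; P=world(d,z)
hsv=cv2.cvtColor(im,cv2.COLOR_RGB2HSV).astype(int); H,S,V=hsv[...,0],hsv[...,1],hsv[...,2]
s=512/800
def box(u0,u1,v0,v1):
    m=np.zeros(d.shape,bool); m[int(v0*s):int(v1*s),int(u0*s):int(u1*s)]=1; return m&(d>0)
def rect(name,m):
    n,l,st,_=cv2.connectedComponentsWithStats(m.astype(np.uint8)); k=1+st[1:,4].argmax(); m=l==k
    p=P[m]; r=cv2.minAreaRect(p[:,:2].astype(np.float32)); print(name,m.sum(),'c',np.round(r[0],1),'sz',np.round(r[1],1),'ang',round(r[2],2),'z pct',np.percentile(p[:,2],[2,25,50,75,98]).round(1)); return m
X=P[...,0];Y=P[...,1];Z=P[...,2]
lid=rect('lid',box(515,640,255,350)&(Z>57)&(Z<75))
rect('latch',box(560,600,325,370)&(S>140)&((H<8)|(H>172))&(Z>30))
b=rect('brush back',box(285,325,252,325)&(Z>12))
rect('bristle',box(285,325,252,325)&(Z>28))
rect('tray',box(250,360,235,350)&(Z>7))
m=rect('rest',box(365,510,230,335)&(Z>20)&(Z<125))
# rest face plane (dark)
f=box(390,490,255,312)&(V<70); p=P[f]; A=np.c_[p[:,:2],np.ones(len(p))]
for _ in range(4):
    q=np.linalg.lstsq(A,p[:,2],rcond=None)[0]; r=p[:,2]-A@q; k=abs(r)<3*max(1,r[abs(r)<np.percentile(abs(r),80)].std()); p,A=p[k],A[k]
print('face',q,'slope',np.degrees(np.arctan(np.hypot(*q[:2]))),'dir',np.degrees(np.arctan2(q[1],q[0])),'xy at z30: x=',(30-q[2])/q[0],r.std())
pr=P[m]; top=pr[pr[:,2]>100]; print('rest top edge y',top[:,1].min(),top[:,1].max(),'x',np.median(top[:,0]),'z',top[:,2].max(), 'fit', np.polyfit(top[:,1],top[:,0],1))
table=box(150,250,380,400); print('table z',np.median(Z[table]))
print('lid sides', [np.round(np.percentile(P[lid][:,i],[0.5,99.5]),1) for i in (0,1)])
for n,(u,v) in dict(red=(405,385),cork=(477,384),tape=(474,206),bottle=(175,255)).items(): print(n,P[int(v*s),int(u*s)].round())
c=im[145:300,95:425]; cv2.imwrite('pics/crop.png',cv2.resize(c[...,::-1],None,fx=2.4,fy=2.4,interpolation=cv2.INTER_CUBIC))
E
```

```text
lid 2038 c [ 513.8 -307.1] sz [182.  147.2] ang 89.58 z pct [59.6 64.2 66.4 68.4 72.2]
latch 118 c [ 422.7 -303.6] sz [33.6 41.6] ang 86.69 z pct [40.6 43.5 45.5 46.9 51. ]
brush back 605 c [557.8 296. ] sz [ 59.5 131.5] ang 86.62 z pct [13.6 18.6 22.1 33.7 42. ]
bristle 68 c [577.9 292. ] sz [24.  71.7] ang 56.07 z pct [28.9 32.2 35.6 38.5 42.4]
tray 642 c [565.7 294.2] sz [ 77.4 149.2] ang 82.74 z pct [ 7.9 18.1 21.5 32.7 41.9]
rest 3324 c [559.    1.5] sz [250.4 142.6] ang 84.67 z pct [ 29.8  47.1  68.9  89.8 108.4]
face [ 6.22375743e-01 -5.71500320e-02 -2.80460629e+02] slope 32.00514231761532 dir -5.246506808585465 xy at z30: x= 498.83150573992555 2.667451975925458
rest top edge y -126.88365248033917 119.73704670913372 x 618.7617036593472 z 117.14810171135764 fit [9.81746625e-02 6.18941348e+02]
table z -0.18138491547983904
lid sides [array([443.2, 585.7]), array([-395.9, -217. ])]
red [343.  74.  31.]
cork [345. -81.  34.]
tape [761. -90.   0.]
bottle [606. 554. 133.]
```

View pics/crop.png

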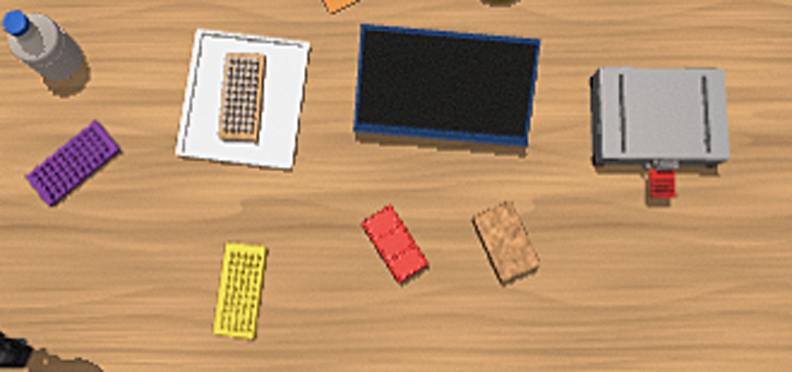

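The crop confirms the target: wooden brush with grey bristles in the white tray, crop (241,97). The purple (75,163) and yellow (240,290) brushes are lookalikes, and the red latch is at (662,184). One refinement with ray–plane intersection, then I move.

```bash
cat >> h.py <<'E'
def onplane(m,c,n,k):
    "pixels of mask -> intersection with plane n.p=k"
    v,u=np.nonzero(m); q=cv2.undistortPoints(np.stack([u,v],-1).reshape(-1,1,2).astype(np.float64),c['K'],c['dist']).reshape(-1,2)
    T=np.linalg.inv(c['world_to_cam']); r=np.c_[q,np.ones(len(q))]@T[:3,:3].T; o=T[:3,3]; n=np.array(n,float)
    return o+r*((k-o@n)/(r@n))[:,None]
def comp(m):
    n,l,st,_=cv2.connectedComponentsWithStats(m.astype(np.uint8)); return l==1+st[1:,4].argmax()
E
python3 - <<'E'
from h import *
z=np.load('top0.npz'); im,d=z['im'],z['d']; P=world(d,z); s=512/800
hsv=cv2.cvtColor(im,cv2.COLOR_RGB2HSV).astype(int); H,S,V=hsv[...,0],hsv[...,1],hsv[...,2]
def box(u0,u1,v0,v1):
    m=np.zeros(d.shape,bool); m[int(v0*s):int(v1*s),int(u0*s):int(u1*s)]=1; return m
def edges(name,p):
    # robust straight-edge fits: per-bin extremes
    for a,b,nm in((0,1,'y-ext vs x'),(1,0,'x-ext vs y')):
        lo,hi=np.percentile(p[:,a],[12,88]); bins=np.linspace(lo,hi,14); L=[]
        for i in range(13):
            q=p[(p[:,a]>=bins[i])&(p[:,a]<bins[i+1])]
            if len(q)>3: L.append(((bins[i]+bins[i+1])/2,q[:,b].min(),q[:,b].max()))
        L=np.array(L)
        for k in(1,2):
            f=np.polyfit(L[:,0],L[:,k],1); print(name,nm,'slope deg',round(np.degrees(np.arctan(f[0])),2),'at mean',round(np.polyval(f,L[:,0].mean()),1),'@',round(L[:,0].mean(),1))
m=comp(box(525,640,262,336)&(S<40)&(V>110)&(P[...,2]>52)); edges('lid',onplane(m,z,[0,0,1],66))
m=comp(box(565,600,335,370)&(S>140)&((H<8)|(H>172))); p=onplane(m,z,[0,0,1],46); print('latch',p.min(0),p.max(0))
m=comp(box(285,325,252,325)&~((S<25)&(V>190))&(P[...,2]>12)); p=onplane(m,z,[0,0,1],20); edges('brush',p); print(cv2.minAreaRect(p[:,:2].astype(np.float32)))
m=comp(box(375,505,235,330)&(V<75)&(P[...,2]>15)); n=np.array([-.62238,.05715,1]); edges('face',onplane(m,z,n,-280.46))
E
```

```text
lid y-ext vs x slope deg -0.74 at mean -394.4 @ 518.0
lid y-ext vs x slope deg -0.41 at mean -218.3 @ 518.0
lid x-ext vs y slope deg 1.38 at mean 453.3 @ -306.4
lid x-ext vs y slope deg 1.76 at mean 582.8 @ -306.4
latch [ 402.55377331 -323.87288321   46.        ] [ 443.62859114 -286.15496181   46.        ]
brush y-ext vs x slope deg -3.81 at mean 267.6 @ 556.8
brush y-ext vs x slope deg -3.35 at mean 323.7 @ 556.8
brush x-ext vs y slope deg 0.56 at mean 493.1 @ 295.4
brush x-ext vs y slope deg 1.61 at mean 620.4 @ 295.4
((556.9183959960938, 295.1827087402344), (59.225345611572266, 130.62649536132812), 86.58702850341797)
face y-ext vs x slope deg -5.91 at mean -118.0 @ 562.8
face y-ext vs x slope deg -6.31 at mean 120.6 @ 562.8
face x-ext vs y slope deg 5.36 at mean 503.6 @ 1.8
face x-ext vs y slope deg 5.3 at mean 621.0 @ 1.8
```

```bash
python3 -m inch '[{"linear":[40,0,0],"angular":[0,0,-7.3]},{"linear":[50,0,0],"angular":[0,0,-7.3]},{"linear":[50,0,0],"angular":[0,0,-7.2]},{"linear":[50,40,0],"angular":[0,0,0]},{"linear":[20,50,0],"angular":[0,0,0]},{"linear":[0,55,0],"angular":[0,0,0]},{"linear":[0,55,0],"angular":[0,0,0]},{"linear":[0,55,0],"angular":[0,0,0]},{"linear":[0,55,0],"angular":[0,0,0]},{"linear":[0,55,0],"angular":[0,0,0]},{"linear":[0,55,0],"angular":[0,0,0]},{"linear":[0,55,0],"angular":[0,0,0]},{"linear":[0,55,0],"angular":[0,0,0]},{"linear":[0,55,0],"angular":[0,0,0]},{"linear":[0,55,0],"angular":[0,0,0]},{"linear":[0,55,0],"angular":[0,0,0]},{"linear":[0,55,0],"angular":[0,0,0]},{"linear":[0,55,20],"angular":[0,0,0]}]' 0 30
```

```text
time_s: 2.35
eef_pos: [426.9, -282.9, 212.5]
eef_rot: [1.0, -0.0, 0.001, 0.001]
contact_force: [2.0, 1.1, -0.4]
width: -0.1
grip_force: 0.0
```

```bash
python3 -m inch '[{"linear":[-5,10,40],"angular":[0,0,0.4]},{"linear":[-5,12,50],"angular":[0,0,0.4]},{"linear":[0,0,40],"angular":[0,0,0.4]},{"linear":[0,0,22],"angular":[0,0,0]},{"linear":[0,0,8],"angular":[0,0,0]},{"linear":[0,0,0],"angular":[0,0,0]}]' 0; python3 -m inch '[{"linear":[0,0,4],"angular":[0,0,0]},{"linear":[0,0,4],"angular":[0,0,0]},{"linear":[0,0,4],"angular":[0,0,0]},{"linear":[0,0,0],"angular":[0,0,0]}]'
```

```text
time_s: 3.1
eef_pos: [416.5, -302.7, 51.5]
eef_rot: [1.0, -0.011, -0.0, 0.0]
contact_force: [0.6, -0.6, -0.1]
width: 0.1
grip_force: 0.0
time_s: 3.6
eef_pos: [416.7, -302.9, 39.7]
eef_rot: [1.0, -0.011, 0.0, 0.0]
contact_force: [-1.6, 0.5, 3.4]
width: -0.0
grip_force: 1.9
```

```bash
python3 -m inch '[{"linear":[0,0,2],"angular":[0,0,0]},{"linear":[0,0,1],"angular":[0,0,0]},{"linear":[0,0,0],"angular":[0,0,0]}]'; python3 - <<'E'
from h import *
im,d,c=shot('top');P=world(d,c);m=(P[...,0]>440)&(P[...,0]<680)&(P[...,1]>-410)&(P[...,1]<-200)&(d>0);print('max z pct',np.percentile(P[...,2][m],[50,90,98]))
E
```

```text
time_s: 3.98
eef_pos: [416.9, -302.9, 36.6]
eef_rot: [1.0, -0.011, 0.0, 0.0]
contact_force: [-0.7, -1.2, 4.0]
width: 0.3
grip_force: 2.1
max z pct [ 52.53719328 428.0570676  445.3228668 ]
```

```bash
python3 -m inch '[{"linear":[0,0,0],"angular":[0,0,0]},{"linear":[0,0,0],"angular":[0,0,0]},{"linear":[0,0,-12],"angular":[0,0,0]},{"linear":[-20,0,-40],"angular":[0,0,0]},{"linear":[-30,-55,-50],"angular":[0,0,0]},{"linear":[-10,-55,-40],"angular":[0,0,0]},{"linear":[0,-55,0],"angular":[0,0,0]},{"linear":[0,-55,0],"angular":[0,0,0]},{"linear":[0,0,0],"angular":[0,0,0]}]' 1; python3 - <<'E'
from h import *
im,d,c=shot('top');np.savez('top1.npz',im=im,d=d,**c);P=world(d,c)
hsv=cv2.cvtColor(im,cv2.COLOR_RGB2HSV).astype(int); H,S,V=hsv[...,0],hsv[...,1],hsv[...,2]
x,y,z=[P[...,i] for i in range(3)]
g=(H>35)&(H<90)&(S>90)&(x>430)&(x<620)&(y>-410)&(y<-200)&(d>0)
print(g.sum())
if g.sum()>50:
    g=comp(g);p=onplane(g,c,[0,0,1],38);print(cv2.minAreaRect(p[:,:2].astype(np.float32)),p.mean(0),np.median(z[g]),p.min(0),p.max(0))
m=(x>440)&(x<680)&(y>-410)&(y<-200)&(d>0)&(z>120);print(m.sum(),P[m].min(0),P[m].max(0))
cv2.imwrite('pics/c1.png',cv2.resize(im[130:260,300:440,::-1],(640,594),interpolation=cv2.INTER_CUBIC))
E
```

```text
time_s: 5.15
eef_pos: [368.8, -95.3, 164.2]
eef_rot: [1.0, -0.007, 0.001, -0.001]
contact_force: [0.3, -0.5, 1.0]
width: 85.4
grip_force: 0.0
477
((519.3895874023438, -299.9943542480469), (55.70440673828125, 107.12698364257812), 86.24977111816406) [ 520.42262612 -302.19881448   38.        ] 37.33561559482041 [ 465.38629929 -331.29038537   38.        ] [ 571.20321877 -270.62168939   38.        ]
553 [ 593.63038227 -398.39604308  120.02508586] [ 620.84749442 -218.38059995  189.8928189 ]
```

View pics/c1.png

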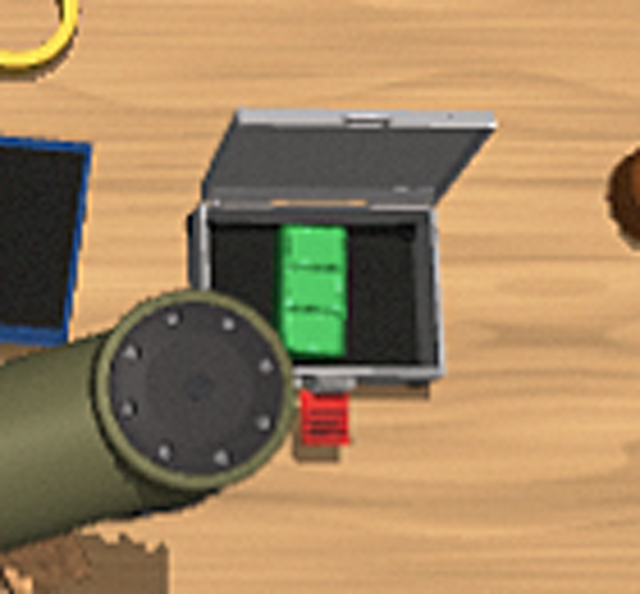

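The lid is open and the green bar lies in the case at crop (313,290). Next I go above it and check before descending.

```bash
python3 -m inch '[{"linear":[30,40,0],"angular":[0,0,0.3]},{"linear":[30,40,0],"angular":[0,0,0.3]},{"linear":[30,40,0],"angular":[0,0,0.3]},{"linear":[30,40,0],"angular":[0,0,0]},{"linear":[25,30,0],"angular":[0,0,0]},{"linear":[10,13,0],"angular":[0,0,0]},{"linear":[0,0,0],"angular":[0,0,0]}]' 1; python3 - <<'E'
from h import *
z=np.load('top1.npz');im=z['im'];P=world(z['d'],z)
hsv=cv2.cvtColor(im,cv2.COLOR_RGB2HSV).astype(int); H,S,V=hsv[...,0],hsv[...,1],hsv[...,2]
x,y=P[...,0],P[...,1]
g=comp((H>35)&(H<90)&(S>90)&(x>430)&(x<620)&(y>-410)&(y<-200));p=onplane(g,z,[0,0,1],38)
b=np.linspace(475,565,13)
L=np.array([[(a+c)/2,*np.percentile(p[(p[:,0]>=a)&(p[:,0]<c),1],[2,98])] for a,c in zip(b,b[1:])])
for k in(1,2): f=np.polyfit(L[:,0],L[:,k],1);print(np.degrees(np.arctan(f[0])),np.polyval(f,520))
E
```

```text
time_s: 6.08
eef_pos: [516.3, -308.7, 162.3]
eef_rot: [1.0, -0.02, -0.001, -0.0]
contact_force: [-0.3, -0.5, -0.5]
width: 85.8
grip_force: 0.0
-3.753600716844986 -327.903063916311
-1.1120962471429532 -275.76442785305215
```

```bash
python3 -m inch '[{"linear":[3,-7,20],"angular":[0,0,0]},{"linear":[0,0,40],"angular":[0,0,0]},{"linear":[0,0,40],"angular":[0,0,0]},{"linear":[0,0,25],"angular":[0,0,0]},{"linear":[0,0,15],"angular":[0,0,0]},{"linear":[0,0,8],"angular":[0,0,0]},{"linear":[0,0,3],"angular":[0,0,0]},{"linear":[0,0,0],"angular":[0,0,0]}]' 1 25
```

```text
time_s: 7.08
eef_pos: [520.7, -299.7, 13.4]
eef_rot: [1.0, -0.018, 0.001, 0.0]
contact_force: [-0.2, -0.8, -0.3]
width: 85.1
grip_force: 0.0
```

```bash
python3 -m inch '[{"linear":[0,0,0],"angular":[0,0,0]},{"linear":[0,0,0],"angular":[0,0,0]},{"linear":[0,0,0],"angular":[0,0,0]},{"linear":[0,0,0],"angular":[0,0,0]}]' 0.5 25
```

```text
time_s: 7.58
eef_pos: [520.8, -299.9, 13.5]
eef_rot: [1.0, -0.018, 0.001, 0.0]
contact_force: [0.1, 0.1, 4.5]
width: 49.6
grip_force: 26.9
```

```bash
cat > goal.py <<'E'
import sys; from h import *
O=np.array([499.5,7.2,30]);a,b=np.radians(32),np.radians(-5.35)
ex=np.array([np.cos(a)*np.cos(b),np.cos(a)*np.sin(b),np.sin(a)]);ey=np.array([-np.sin(b),np.cos(b),0]);ez=np.cross(ex,ey)
Rg=np.c_[ex,-ey,-ez]
def face(): # TCP in face coords
    s=observe();p=s['eef_pos'];F=np.c_[ex,ey,ez];Rt=R.from_quat(s['eef_rot'])
    print('t',round(float(s['time_s']),2),'face xyz',(F.T@(p-O)).round(1),'turn left (tool rotvec deg)',np.degrees((Rt.inv()*R.from_matrix(Rg)).as_rotvec()).round(2),'F(face)',(F.T@s['contact_force']).round(1),'w',round(float(s['width']),1))
    return s,p,Rt,F
def to(x,y,z):
    s,p,Rt,F=face(); g=O+F@np.array([x,y,z]); print('shift in present tool axes',(Rt.inv().apply(g-p)).round(1),'in goal tool axes',(Rg.T@(g-p)).round(1))
if __name__=='__main__': to(*map(float,sys.argv[1:4]))
E
python3 -m inch '[{"linear":[0,0,0],"angular":[0,0,0]},{"linear":[0,0,-4],"angular":[0,0,0]},{"linear":[0,0,-10],"angular":[0,0,0]},{"linear":[0,0,-25],"angular":[0,0,0]},{"linear":[0,0,-40],"angular":[0,0,0]},{"linear":[0,0,-40],"angular":[0,0,0]},{"linear":[0,-15,-35],"angular":[0,0,0]},{"linear":[-10,-30,-10],"angular":[0,0,0.8]},{"linear":[-10,-40,0],"angular":[0,0,0.8]},{"linear":[-10,-40,0],"angular":[0,0,0.8]},{"linear":[-5,-40,0],"angular":[0,0,0.8]},{"linear":[0,-40,0],"angular":[0,0,0]},{"linear":[0,-30,0],"angular":[0,0,0]},{"linear":[0,-10,0],"angular":[0,4,0]},{"linear":[0,0,0],"angular":[0,7,0]},{"linear":[0,0,0],"angular":[0,7,0]},{"linear":[0,0,0],"angular":[0,7,0]},{"linear":[0,0,0],"angular":[0,5,0]},{"linear":[0,0,0],"angular":[0,2,0]},{"linear":[0,0,0],"angular":[0,0,0]}]' 0 30; python3 goal.py 63 -45 25
```

```text
time_s: 10.07
eef_pos: [501.6, -53.2, 176.4]
eef_rot: [0.96, -0.044, 0.275, 0.013]
contact_force: [-0.2, 1.2, -0.8]
width: 49.8
grip_force: 31.3
t 10.07 face xyz [ 84.2 -60.  120.1] turn left (tool rotvec deg) [-0.05  0.01  0.05] F(face) [-0.7  1.1 -0.5] w 49.8
shift in present tool axes [-21.1 -14.9  95.1] in goal tool axes [-21.2 -15.   95.1]
```

```bash
python3 -m inch '[{"linear":[-7,-5,25],"angular":[0,0,0]},{"linear":[-7,-5,30],"angular":[0,0,0]},{"linear":[-7,-5,22],"angular":[0,0,0]},{"linear":[0,0,12],"angular":[0,0,0]},{"linear":[0,0,6],"angular":[0,0,0]},{"linear":[0,0,4],"angular":[0,0,0]},{"linear":[0,0,3],"angular":[0,0,0]},{"linear":[0,0,3],"angular":[0,0,0]},{"linear":[0,0,2],"angular":[0,0,0]},{"linear":[0,0,0],"angular":[0,0,0]}]'; python3 goal.py 63 -45 5.5
python3 - <<'E'
from h import *
im,d,c=shot('scene');np.savez('sc2.npz',im=im,d=d,**c)
cv2.imwrite('pics/sc2.png',cv2.resize(im[150:250,160:300,::-1],None,fx=4.5,fy=4.5,interpolation=cv2.INTER_CUBIC))
E
```

```text
time_s: 11.32
eef_pos: [542.4, -42.0, 74.8]
eef_rot: [0.96, -0.045, 0.275, 0.013]
contact_force: [0.3, 0.7, -1.2]
width: 49.8
grip_force: 31.3
t 11.32 face xyz [ 63.8 -45.   12.9] turn left (tool rotvec deg) [-0.01  0.    0.03] F(face) [-0.5  0.8 -1.1] w 49.8
shift in present tool axes [-0.8  0.   7.4] in goal tool axes [-0.8  0.   7.4]
```

View pics/sc2.png

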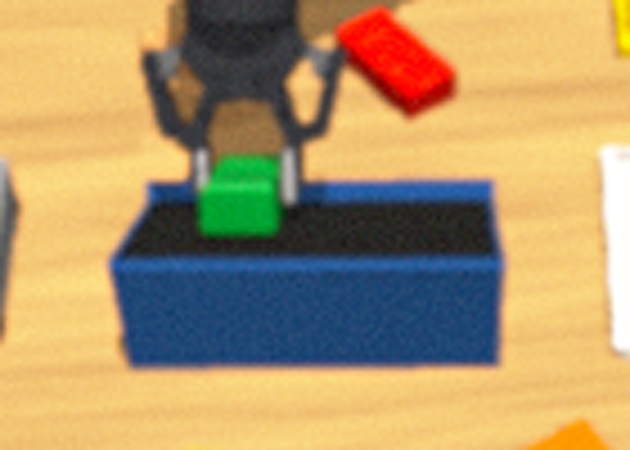

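The scene crop shows the wax held flat above the slope at crop (240,200), straight between the fingers. I'm lowering it gently.

```bash
python3 -m inch '[{"linear":[0,0,1.5],"angular":[0,0,0]},{"linear":[0,0,1.5],"angular":[0,0,0]},{"linear":[0,0,1],"angular":[0,0,0]},{"linear":[0,0,1],"angular":[0,0,0]},{"linear":[0,0,0],"angular":[0,0,0]}]'>/dev/null; python3 goal.py 63 -45 5.5;  python3 -m inch '[{"linear":[0,0,1],"angular":[0,0,0]},{"linear":[0,0,0],"angular":[0,0,0]}]'>/dev/null; python3 goal.py 63 -45 5.5
```

```text
t 12.0 face xyz [ 63.7 -45.    7.8] turn left (tool rotvec deg) [-0.    0.01  0.03] F(face) [-1.3  0.  -0.6] w 49.8
shift in present tool axes [-0.7  0.   2.3] in goal tool axes [-0.7  0.   2.3]
t 12.25 face xyz [ 63.8 -45.    6.9] turn left (tool rotvec deg) [-0.01  0.    0.03] F(face) [-0.7  0.8 -1.3] w 49.8
shift in present tool axes [-0.8  0.   1.4] in goal tool axes [-0.8  0.   1.4]
```

```bash
for i in 1 2; do python3 -m inch '[{"linear":[0,0,0.7],"angular":[0,0,0]},{"linear":[0,0,0],"angular":[0,0,0]}]'>/dev/null; python3 goal.py 63 -45 5.5|head -1; done; python3 -m inch '[{"linear":[0,0,0.7],"angular":[0,0,0]},{"linear":[0,0,0],"angular":[0,0,0]}]'>/dev/null; python3 goal.py 63 -45 5.5|head -1
```

```text
t 12.5 face xyz [ 63.8 -44.9   6.2] turn left (tool rotvec deg) [-0.01  0.01  0.03] F(face) [-1.4 -0.6 -1.2] w 49.6
t 12.75 face xyz [ 63.9 -44.9   5.6] turn left (tool rotvec deg) [-0.01 -0.    0.03] F(face) [-0.7  0.4 -0.7] w 50.0
t 13.0 face xyz [ 64.2 -45.    5.5] turn left (tool rotvec deg) [ 0.01 -0.02  0.02] F(face) [-5.   0.8  7.6] w 49.8
```

```bash
python3 -m inch '[{"linear":[0,0,-0.4],"angular":[0,0,0]},{"linear":[-1.5,0,0],"angular":[0,0,0]},{"linear":[-1.5,0,0],"angular":[0,0,0]},{"linear":[-1.5,0,0],"angular":[0,0,0]},{"linear":[-1.5,0,0],"angular":[0,0,0]},{"linear":[-1,0,0],"angular":[0,0,0]},{"linear":[-1,0,0],"angular":[0,0,0]},{"linear":[0,0,0],"angular":[0,0,0]}]'>/dev/null; python3 goal.py 51 -45 5.5|head -1; python3 -m inch '[{"linear":[-1,0,0],"angular":[0,0,0]},{"linear":[-1,0,0],"angular":[0,0,0]},{"linear":[0,0,0],"angular":[0,0,0]}]'>/dev/null; python3 goal.py 63 -45 5.5|head -1
```

```text
t 14.0 face xyz [ 56.1 -44.8   5.5] turn left (tool rotvec deg) [-0.02 -0.03  0.03] F(face) [-0.3  0.6  4.4] w 49.8
t 14.38 face xyz [ 54.1 -44.9   5.4] turn left (tool rotvec deg) [-0.02 -0.03  0.03] F(face) [-0.2  0.7  4.8] w 49.6
```

```bash
python3 -m inch '[{"linear":[-1,0,0],"angular":[0,0,0]},{"linear":[0,0,0],"angular":[0,0,0]}]'>/dev/null; python3 goal.py 63 -45 5.5|head -1; for i in 1 2 3; do python3 -m inch '[{"linear":[-0.7,0,0],"angular":[0,0,0]},{"linear":[0,0,0],"angular":[0,0,0]}]'|grep -c x; python3 goal.py 63 -45 5.5|head -1;done
```

```text
t 14.62 face xyz [ 53.1 -44.8   5.4] turn left (tool rotvec deg) [-0.02 -0.03  0.03] F(face) [0.7 1.  5.9] w 49.9
0
t 14.88 face xyz [ 52.4 -44.9   5.5] turn left (tool rotvec deg) [-0.02 -0.03  0.03] F(face) [2.2 0.4 5.8] w 49.7
0
t 15.12 face xyz [ 51.7 -44.9   5.4] turn left (tool rotvec deg) [-0.02 -0.03  0.03] F(face) [1.4 1.6 5. ] w 49.5
0
t 15.38 face xyz [ 51.  -44.8   5.4] turn left (tool rotvec deg) [-0.02 -0.03  0.04] F(face) [1.9 0.1 5.3] w 50.0
```

```bash
python3 -m inch '[{"linear":[-0.7,0,0],"angular":[0,0,0]},{"linear":[0,0,0],"angular":[0,0,0]}]'>/dev/null; python3 goal.py 63 -45 5.5|head -1;  python3 -m inch '[{"linear":[-0.7,0,0],"angular":[0,0,0]},{"linear":[0,0,0],"angular":[0,0,0]}]'>/dev/null; python3 goal.py 63 -45 5.5|head -1
```

```text
t 15.62 face xyz [ 50.3 -44.8   5.5] turn left (tool rotvec deg) [-0.02 -0.03  0.03] F(face) [2.4 1.1 5.9] w 49.6
t 15.88 face xyz [ 49.7 -44.8   5.5] turn left (tool rotvec deg) [-0.02 -0.04  0.04] F(face) [ 2.2 -0.4  4.5] w 49.3
```

```bash
python3 -m inch '[{"linear":[-0.7,0,0],"angular":[0,0,0]},{"linear":[0,0,0],"angular":[0,0,0]}]'>/dev/null; python3 goal.py 63 -45 5.5|head -1;  python3 -m inch '[{"linear":[-0.7,0,0],"angular":[0,0,0]},{"linear":[0,0,0],"angular":[0,0,0]}]'>/dev/null; python3 goal.py 63 -45 5.5|head -1
```

```text
t 16.12 face xyz [ 49.5 -44.7   5.6] turn left (tool rotvec deg) [-0.04 -0.1   0.08] F(face) [ 7.4 -2.3 -0.3] w 49.8
t 16.38 face xyz [ 49.4 -44.6   5.9] turn left (tool rotvec deg) [-0.04 -0.17  0.09] F(face) [ 8.4 -2.1 -1. ] w 49.4
```

```bash
python3 -m inch '[{"linear":[0.3,0,0.4],"angular":[0,0,0]},{"linear":[0,0,0],"angular":[0,0,0]}]' 0 20 >/dev/null; python3 goal.py 63 -45 5.5|head -1;  python3 -m inch '[{"linear":[0,0,0],"angular":[0,0,0]},{"linear":[0,0,0],"angular":[0,0,0]},{"linear":[0,0,0],"angular":[0,0,0]}]' 0.74 20; python3 goal.py 63 -45 5.5|head -1
```

```text
t 16.62 face xyz [ 49.6 -44.7   5.5] turn left (tool rotvec deg) [-0.04 -0.14  0.08] F(face) [ 5.7 -1.5  0.8] w 49.6
time_s: 17.0
eef_pos: [532.9, -41.3, 58.6]
eef_rot: [0.96, -0.045, 0.275, 0.013]
contact_force: [-0.1, -0.4, 1.1]
width: 63.1
grip_force: 0.0
t 17.0 face xyz [ 47.2 -45.2   4.2] turn left (tool rotvec deg) [0.02 0.1  0.03] F(face) [ 0.5 -0.4  0.9] w 63.1
```

```bash
python3 -m inch '[{"linear":[0,0,-10],"angular":[0,0,0]},{"linear":[0,0,-25],"angular":[0,0,0]},{"linear":[0,0,-40],"angular":[0,0,0]},{"linear":[0,0,-40],"angular":[0,0,0]},{"linear":[0,0,-10],"angular":[0,-7,0]},{"linear":[0,0,0],"angular":[0,-8,0]},{"linear":[0,0,0],"angular":[0,-8,0]},{"linear":[0,0,0],"angular":[0,-8,0]},{"linear":[0,-20,0],"angular":[0,-1,0]},{"linear":[8,-45,0],"angular":[0,0,-0.9]},{"linear":[8,-50,0],"angular":[0,0,-0.9]},{"linear":[8,-50,0],"angular":[0,0,0]},{"linear":[8,-50,0],"angular":[0,0,0]},{"linear":[8,-50,0],"angular":[0,0,0]},{"linear":[8,-40,0],"angular":[0,0,0]},{"linear":[8,-30,0],"angular":[0,0,0]},{"linear":[0,0,0],"angular":[0,0,0]}]' 1 30; python3 - <<'E'
from h import *; from goal import *
im,d,c=shot('top');np.savez('top3.npz',im=im,d=d,**c);P=world(d,c);F=np.c_[ex,ey,ez]
hsv=cv2.cvtColor(im,cv2.COLOR_RGB2HSV).astype(int)
g=(hsv[...,0]>35)&(hsv[...,0]<90)&(hsv[...,1]>110)&(P[...,0]>450)&(P[...,0]<640)&(abs(P[...,1])<150)
g=comp(g);p=(onplane(g,c,ez,ez@O+30)-O)@F
r=cv2.minAreaRect(p[:,:2].astype(np.float32));print('wax on face',r,p.min(0),p.max(0));q=(P[g]-O)@F;print(np.percentile(q[:,2],[25,50,75]))
print(R.from_quat(observe()['eef_rot']).as_matrix().round(3))
E
```

```text
time_s: 19.12
eef_pos: [545.6, 297.7, 165.7]
eef_rot: [1.0, -0.029, 0.0, 0.0]
contact_force: [-0.8, -0.6, 0.9]
width: 85.8
grip_force: 0.0
wax on face ((56.58066177368164, -43.641090393066406), (51.0626106262207, 108.13763427734375), 89.06858825683594) [  2.40297265 -69.47651753  30.        ] [110.85200462 -17.54210375  30.        ]
[27.35967039 29.22790467 31.35107513]
[[ 0.998 -0.059  0.001]
 [-0.059 -0.998 -0.   ]
 [ 0.001  0.    -1.   ]]
```

```bash
python3 -m inch '[{"linear":[6,1,30],"angular":[0,0,0]},{"linear":[5.5,1,40],"angular":[0,0,0]},{"linear":[0,0,40],"angular":[0,0,0]},{"linear":[0,0,25],"angular":[0,0,0]},{"linear":[0,0,13],"angular":[0,0,0]},{"linear":[0,0,5],"angular":[0,0,0]},{"linear":[0,0,3],"angular":[0,0,0]},{"linear":[0,0,2],"angular":[0,0,0]},{"linear":[0,0,0],"angular":[0,0,0]}]' 1 30
```

```text
time_s: 20.3
eef_pos: [558.3, 292.8, 8.1]
eef_rot: [1.0, -0.031, 0.0, -0.0]
contact_force: [0.7, -0.7, -0.1]
width: 85.3
grip_force: 0.0
```

```bash
python3 -m inch '[{"linear":[0,-2.5,3],"angular":[0,0,0]},{"linear":[0,0,3],"angular":[0,0,0]},{"linear":[0,0,0],"angular":[0,0,0]}]' 1 30;  python3 -m inch '[{"linear":[0,0,0],"angular":[0,0,0]},{"linear":[0,0,0],"angular":[0,0,0]},{"linear":[0,0,0],"angular":[0,0,0]},{"linear":[0,0,0],"angular":[0,0,0]}]' 0.4 40
```

```text
time_s: 20.68
eef_pos: [558.0, 295.0, 1.1]
eef_rot: [1.0, -0.031, -0.0, 0.0]
contact_force: [0.1, -0.8, -0.4]
width: 85.6
grip_force: 0.0
time_s: 21.18
eef_pos: [558.5, 295.3, 2.0]
eef_rot: [1.0, -0.031, 0.0, -0.0]
contact_force: [-0.9, 1.0, 2.3]
width: 57.2
grip_force: 44.3
```

```bash
python3 -m inch '[{"linear":[0,0,-4],"angular":[0,0,0]},{"linear":[0,0,-10],"angular":[0,0,0]},{"linear":[0,0,-25],"angular":[0,0,0]},{"linear":[0,0,-40],"angular":[0,0,0]},{"linear":[0,0,-40],"angular":[0,0,0]},{"linear":[0,10,-40],"angular":[0,0,0]},{"linear":[-5,30,-20],"angular":[0,0,0.6]},{"linear":[-5,40,0],"angular":[0,0,0.6]},{"linear":[-10,45,0],"angular":[0,0,0.6]},{"linear":[-10,45,0],"angular":[0,0,0]},{"linear":[0,40,0],"angular":[0,0,0]},{"linear":[0,30,0],"angular":[0,0,0]},{"linear":[0,9,0],"angular":[0,4,0]},{"linear":[0,0,0],"angular":[0,7,0]},{"linear":[0,0,0],"angular":[0,7,0]},{"linear":[0,0,0],"angular":[0,7,0]},{"linear":[0,0,0],"angular":[0,5,0]},{"linear":[0,0,0],"angular":[0,2,0]},{"linear":[0,0,0],"angular":[0,0,0]}]' 0 40; python3 goal.py 80 42 18
```

```text
time_s: 23.55
eef_pos: [507.3, 49.4, 180.7]
eef_rot: [0.96, -0.044, 0.275, 0.012]
contact_force: [-0.4, -0.2, -0.8]
width: 57.0
grip_force: 44.0
t 23.55 face xyz [ 83.1  42.7 125.8] turn left (tool rotvec deg) [-0.06 -0.02  0.04] F(face) [-0.8 -0.2 -0.5] w 57.0
shift in present tool axes [ -3.2   0.8 107.8] in goal tool axes [ -3.1   0.7 107.8]
```

```bash
python3 -m inch '[{"linear":[-1.5,0.7,30],"angular":[0,0,0]},{"linear":[-1.6,0,40],"angular":[0,0,0]},{"linear":[0,0,25],"angular":[0,0,0]},{"linear":[0,0,12],"angular":[0,0,0]},{"linear":[0,0,5],"angular":[0,0,0]},{"linear":[0,0,3],"angular":[0,0,0]},{"linear":[0,0,2.5],"angular":[0,0,0]},{"linear":[0,0,2],"angular":[0,0,0]},{"linear":[0,0,0],"angular":[0,0,0]}]' >/dev/null; python3 goal.py 80 42 0;python3 -m inch '[{"linear":[0,0,2],"angular":[0,0,0]},{"linear":[0,0,2],"angular":[0,0,0]},{"linear":[0,0,2],"angular":[0,0,0]},{"linear":[0,0,0],"angular":[0,0,0]}]' >/dev/null; python3 goal.py 80 42 -2
```

```text
t 24.68 face xyz [80.5 42.3  6.1] turn left (tool rotvec deg) [-0.02 -0.01  0.03] F(face) [-0.5 -0.3 -0.5] w 56.9
shift in present tool axes [-0.5  0.3  6.1] in goal tool axes [-0.5  0.3  6.1]
t 25.18 face xyz [80.3 42.  -0.3] turn left (tool rotvec deg) [0.01 0.02 0.03] F(face) [-1.8  0.1 -1.6] w 56.8
shift in present tool axes [-0.3  0.   1.7] in goal tool axes [-0.3  0.   1.7]
```

```bash
python3 -m inch '[{"linear":[0,0,0.7],"angular":[0,0,0]},{"linear":[0,0,0],"angular":[0,0,0]}]' >/dev/null; python3 goal.py 80 42 -2|head -1;python3 -m inch '[{"linear":[0,0,0.7],"angular":[0,0,0]},{"linear":[0,0,0],"angular":[0,0,0]}]' >/dev/null; python3 goal.py 80 42 -2|head -1;python3 -m inch '[{"linear":[0,0,0.6],"angular":[0,0,0]},{"linear":[0,0,0],"angular":[0,0,0]}]' >/dev/null; python3 goal.py 80 42 -2|head -1
```

```text
t 25.43 face xyz [80.5 42.2 -0.7] turn left (tool rotvec deg) [-0.01 -0.    0.03] F(face) [-0.9 -0.6 -1.4] w 57.0
t 25.68 face xyz [80.4 42.2 -1.5] turn left (tool rotvec deg) [-0.01  0.    0.03] F(face) [ 0.1 -0.1 -0.9] w 57.0
t 25.93 face xyz [80.5 42.2 -2. ] turn left (tool rotvec deg) [-0.01 -0.    0.03] F(face) [-0.7 -0.3 -0.9] w 57.0
```

```bash
python3 -m inch '[{"linear":[0,0,0.6],"angular":[0,0,0]},{"linear":[0,0,0],"angular":[0,0,0]}]' >/dev/null; python3 goal.py 80 42 -2|head -1;python3 -m inch '[{"linear":[0,0,0.6],"angular":[0,0,0]},{"linear":[0,0,0],"angular":[0,0,0]}]' >/dev/null; python3 goal.py 80 42 -2|head -1
```

```text
t 26.18 face xyz [80.9 42.2 -2.1] turn left (tool rotvec deg) [ 0.   -0.03  0.02] F(face) [-4.8 -0.6  8.3] w 57.1
t 26.43 face xyz [81.2 42.1 -2.1] turn left (tool rotvec deg) [ 0.02 -0.04  0.02] F(face) [-10.1   0.2  17.6] w 57.3
```

```bash
python3 -m inch '[{"linear":[0,0,-0.9],"angular":[0,0,0]},{"linear":[-1.5,0,0],"angular":[0,0,0]},{"linear":[-1.5,0,0],"angular":[0,0,0]},{"linear":[-1.5,0,0],"angular":[0,0,0]},{"linear":[-1.5,0,0],"angular":[0,0,0]},{"linear":[-1.5,0,0],"angular":[0,0,0]},{"linear":[-1.5,0,0],"angular":[0,0,0]},{"linear":[-1,0,0],"angular":[0,0,0]},{"linear":[0,0,0],"angular":[0,0,0]}]'>/dev/null; python3 goal.py 51 -45 5.5|head -1; python3 -m inch '[{"linear":[-1,0,0],"angular":[0,0,0]},{"linear":[-0.7,0,0],"angular":[0,0,0]},{"linear":[0,0,0],"angular":[0,0,0]}]'>/dev/null; python3 goal.py 63 -45 5.5|head -1
```

```text
t 27.55 face xyz [70.7 42.3 -2.1] turn left (tool rotvec deg) [-0.03 -0.03  0.03] F(face) [-0.   0.9  6.5] w 57.1
t 27.93 face xyz [69.1 42.3 -2.1] turn left (tool rotvec deg) [-0.03 -0.04  0.03] F(face) [1.6 1.5 5.5] w 56.8
```

```bash
python3 -m inch '[{"linear":[-0.8,0,0],"angular":[0,0,0]},{"linear":[-0.8,0,0],"angular":[0,0,0]},{"linear":[0,0,0],"angular":[0,0,0]}]'>/dev/null; python3 goal.py 51 -45 5.5|head -1; python3 -m inch '[{"linear":[-0.7,0,0],"angular":[0,0,0]},{"linear":[-0.7,0,0],"angular":[0,0,0]},{"linear":[0,0,0],"angular":[0,0,0]}]'>/dev/null; python3 goal.py 63 -45 5.5|head -1;python3 -m inch '[{"linear":[-0.7,0,0],"angular":[0,0,0]},{"linear":[0,0,0],"angular":[0,0,0]}]'>/dev/null; python3 goal.py 63 -45 5.5|head -1
```

```text
t 28.3 face xyz [67.5 42.3 -2.1] turn left (tool rotvec deg) [-0.03 -0.03  0.03] F(face) [ 2.  -0.1  5.1] w 57.1
t 28.68 face xyz [66.1 42.3 -2.1] turn left (tool rotvec deg) [-0.03 -0.04  0.04] F(face) [ 1.6 -0.1  5. ] w 56.6
t 28.93 face xyz [65.4 42.3 -2.1] turn left (tool rotvec deg) [-0.03 -0.04  0.03] F(face) [ 1.6 -0.5  5.3] w 57.2
```

```bash
python3 -m inch '[{"linear":[-0.7,0,0],"angular":[0,0,0]},{"linear":[0,0,0],"angular":[0,0,0]}]'>/dev/null; python3 goal.py 51 -45 5.5|head -1; python3 -m inch '[{"linear":[-0.7,0,0],"angular":[0,0,0]},{"linear":[0,0,0],"angular":[0,0,0]}]'>/dev/null; python3 goal.py 63 -45 5.5|head -1;python3 -m inch '[{"linear":[-0.7,0,0],"angular":[0,0,0]},{"linear":[0,0,0],"angular":[0,0,0]}]'>/dev/null; python3 goal.py 63 -45 5.5|head -1
```

```text
t 29.18 face xyz [65.2 42.4 -2. ] turn left (tool rotvec deg) [-0.04 -0.09  0.05] F(face) [ 7.5 -1.1 -0.2] w 57.2
t 29.43 face xyz [65.1 42.4 -1.7] turn left (tool rotvec deg) [-0.05 -0.15  0.05] F(face) [ 9.2 -1.7 -2.7] w 57.0
t 29.68 face xyz [65.2 42.5 -1.3] turn left (tool rotvec deg) [-0.06 -0.22  0.06] F(face) [12.7 -3.1 -4.1] w 57.2
```

```bash
python3 -m inch '[{"linear":[1.2,0,0],"angular":[0,0,0]},{"linear":[0,0,0.4],"angular":[0,0,0]},{"linear":[0,0,0],"angular":[0,0,0]}]' 0 20 >/dev/null; python3 goal.py 63 -45 5.5|head -1;  python3 -m inch '[{"linear":[0,0,0],"angular":[0,0,0]},{"linear":[0,0,0],"angular":[0,0,0]},{"linear":[0,0,0],"angular":[0,0,0]}]' 0.82 20 >/dev/null; python3 goal.py 63 -45 5.5|head -1
```

```text
t 30.05 face xyz [65.2 42.4 -2.1] turn left (tool rotvec deg) [-0.03 -0.09  0.04] F(face) [ 4.5 -0.9  5.4] w 56.9
t 30.43 face xyz [63.3 41.9 -3.3] turn left (tool rotvec deg) [0.02 0.08 0.04] F(face) [-0.2  0.6 -0. ] w 70.3
```

```bash
python3 -m inch '[{"linear":[0,0,-10],"angular":[0,0,0]},{"linear":[0,0,-25],"angular":[0,0,0]},{"linear":[0,0,-40],"angular":[0,0,0]},{"linear":[0,0,-40],"angular":[0,0,0]},{"linear":[0,0,-15],"angular":[0,-7,0]},{"linear":[0,0,-20],"angular":[0,-8,0]},{"linear":[0,0,-30],"angular":[0,-8,0]},{"linear":[0,0,-30],"angular":[0,-8,0]},{"linear":[0,20,-10],"angular":[0,-1,0]},{"linear":[0,45,0],"angular":[0,0,-1]},{"linear":[0,50,0],"angular":[0,0,-1]},{"linear":[0,50,0],"angular":[0,0,-1]},{"linear":[10,50,0],"angular":[0,0,-1]},{"linear":[20,40,0],"angular":[0,0,0]},{"linear":[30,20,0],"angular":[0,0,0]},{"linear":[20,10,0],"angular":[0,0,0]},{"linear":[0,0,0],"angular":[0,0,0]}]' 0 30; python3 - <<'E'
from h import *; from goal import *
im,d,c=shot('top');np.savez('top4.npz',im=im,d=d,**c);P=world(d,c);F=np.c_[ex,ey,ez]
cv2.imwrite('pics/c4.png',cv2.resize(im[140:220,230:410,::-1],None,fx=4.4,fy=4.4,interpolation=cv2.INTER_CUBIC))
hsv=cv2.cvtColor(im,cv2.COLOR_RGB2HSV).astype(int);r=(P[...,0]>450)&(P[...,0]<640)&(abs(P[...,1])<150)
g=comp((hsv[...,0]>35)&(hsv[...,0]<90)&(hsv[...,1]>110)&r);q=(P-O)@F
b=comp((q[...,2]>8)&(q[...,1]>0)&(q[...,1]<100)&(q[...,0]>-3)&r)
for n,m,h,lo,hi in(('wax',g,30,10,95),('brush',b,16,10,120)):
    p=(onplane(m,c,ez,ez@O+h)-O)@F; e=np.linspace(lo,hi,12)
    L=np.array([[(u+v)/2,*np.percentile(p[(p[:,0]>=u)&(p[:,0]<v),1],[3,97])] for u,v in zip(e,e[1:])])
    print(n,p.min(0).round(1),p.max(0).round(1),[ (round(np.degrees(np.arctan(np.polyfit(L[:,0],L[:,k],1)[0])),2),L[:,k].mean().round(1)) for k in(1,2)],np.percentile(q[m][:,2],[10,50,90]).round(1))
E
```

```text
time_s: 32.55
eef_pos: [532.3, -234.0, 257.1]
eef_rot: [1.0, -0.012, -0.001, -0.0]
contact_force: [-0.1, 0.9, -2.2]
width: 57.0
grip_force: 36.1
wax [  3.5 -39.5  30. ] [110.6 -17.2  30. ] [(np.float64(6.06), np.float64(-34.6)), (np.float64(-1.73), np.float64(-19.2))] [16.9 28.8 32.7]Traceback (most recent call last):
  File "<stdin>", line 9, in <module>
    return _quantile_unchecked(
        a, q, axis, out, overwrite_input, method, keepdims, weights)
    return _ureduce(a,
                    func=_quantile_ureduce_func,
    ...<5 lines>...
                    overwrite_input=overwrite_input,
                    method=method)
    r = func(a, **kwargs)
    result = _quantile(arr,
                       quantiles=q,
    ...<2 lines>...
                       out=out,
                       weights=wgt)
    slices_having_nans = np.isnan(arr[-1, ...])
                                  ~~~^^^^^^^^^
IndexError: index -1 is out of bounds for axis 0 with size 0
```

View pics/c4.png

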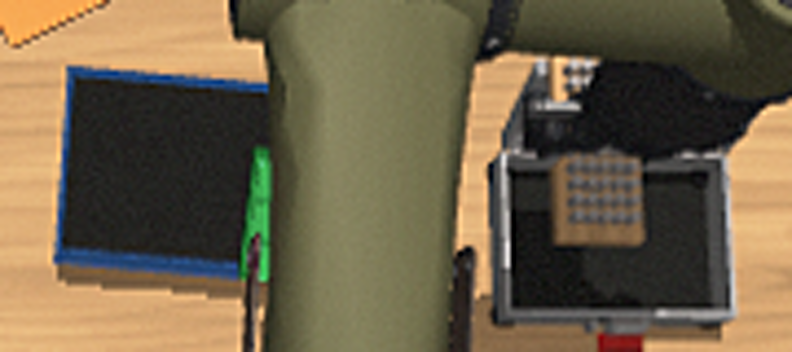

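The crop shows I made a mistake. Closing the fingers while retracting picked the brush up again, and it now hangs in the gripper over the case, crop (600,200). I'll measure how it sits in the hand and put it back.

```bash
python3 - <<'E'
from h import *
im,d,c=shot('scene');P=world(d,c);np.savez('sc5.npz',im=im,d=d,**c)
x,y,z=[P[...,i] for i in range(3)]
m=(x>440)&(x<640)&(y>-290)&(y<-180)&(z>215)&(z<320)&(d>0)
v,u=np.nonzero(m);print(m.sum(),u.min(),u.max(),v.min(),v.max())
b=im[max(0,v.min()-20):v.max()+25,max(0,u.min()-25):u.max()+25]
cv2.imwrite('pics/c5.png',cv2.resize(b[...,::-1],None,fx=5,fy=5,interpolation=cv2.INTER_CUBIC)[:600,:800])
hsv=cv2.cvtColor(im,cv2.COLOR_RGB2HSV).astype(int);w=m&(hsv[...,0]>5)&(hsv[...,0]<25)&(hsv[...,1]>70)
w=comp(w);p=P[w];print(len(p),np.percentile(p,[2,25,50,75,98],axis=0).round(1))
e=p[p[:,0]>np.percentile(p[:,0],98)-12];print('end',np.percentile(e,[2,50,98],axis=0).round(1))
t=np.load('top4.npz');Q=world(t['d'],t);k=(Q[...,0]>440)&(Q[...,0]<640)&(Q[...,1]>-290)&(Q[...,1]<-180)&(Q[...,2]>230)&(Q[...,2]<300);h=cv2.cvtColor(t['im'],cv2.COLOR_RGB2HSV)
for lo in range(440,640,15):
    s=k&(Q[...,0]>=lo)&(Q[...,0]<lo+15)
    if s.sum()>8: print(lo,s.sum(),np.percentile(Q[s][:,2],[10,50,90]).round(1),np.percentile(Q[s][:,1],[3,97]).round(1))
E
```

```text
1051 109 153 129 168
320 [[ 531.9 -262.1  255.9]
 [ 570.4 -242.6  264.5]
 [ 590.3 -220.2  268.9]
 [ 598.7 -207.4  270.5]
 [ 601.7 -190.   292.8]]
end [[ 590.  -262.2  255.3]
 [ 598.5 -232.8  266.7]
 [ 601.9 -204.9  272. ]]
455 10 [264.3 266.  267.8] [-258.6 -219.6]
470 129 [264.3 269.1 284. ] [-261.8 -205.4]
485 93 [265.9 276.1 286.7] [-256.1 -205.1]
500 105 [265.5 271.8 286.9] [-256.7 -204.7]
515 110 [267.5 275.8 289. ] [-261.5 -193. ]
560 26 [265.9 273.3 287.4] [-224.9 -206.8]
575 46 [267.2 272.8 287.6] [-232.8 -206.7]
590 18 [263.6 269.3 271.8] [-235.3 -207.2]
```

View pics/c5.png

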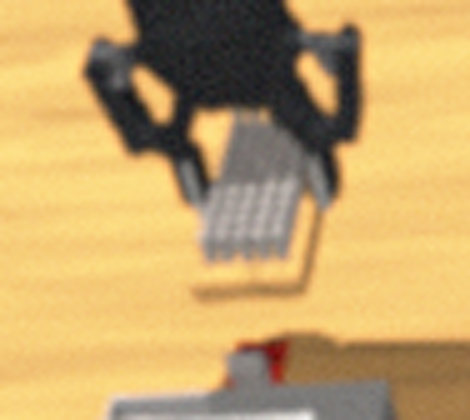

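The crop shows the brush level in the fingers with bristles up; its far end is at crop (250,280). Its underside is about 2.5 mm beyond the TCP and its centre about 4 mm ahead. I'm carrying it back to the same spot.

```bash
python3 -m inch '[{"linear":[0,-10,0],"angular":[0,0,0]},{"linear":[-5,-25,0],"angular":[0,0,1]},{"linear":[-5,-40,0],"angular":[0,0,1]},{"linear":[-5,-45,0],"angular":[0,0,1]},{"linear":[-5,-50,0],"angular":[0,0,1]},{"linear":[-5,-50,10],"angular":[0,0,0]},{"linear":[-5,-35,20],"angular":[0,0,0]},{"linear":[0,-20,20],"angular":[0,0,0]},{"linear":[0,-7,20],"angular":[0,4,0]},{"linear":[0,0,0],"angular":[0,7,0]},{"linear":[0,0,0],"angular":[0,7,0]},{"linear":[0,0,0],"angular":[0,7,0]},{"linear":[0,0,0],"angular":[0,5,0]},{"linear":[0,0,0],"angular":[0,2,0]},{"linear":[0,0,0],"angular":[0,0,0]}]' 0 40; python3 goal.py 75 42 25
```

```text
time_s: 34.52
eef_pos: [520.7, 49.1, 187.8]
eef_rot: [0.96, -0.044, 0.275, 0.013]
contact_force: [-0.1, -0.4, -1.4]
width: 56.9
grip_force: 46.0
t 34.52 face xyz [ 98.2  43.7 124.7] turn left (tool rotvec deg) [-0.05  0.    0.06] F(face) [-0.8 -0.4 -1.2] w 56.9
shift in present tool axes [-23.2   1.7  99.7] in goal tool axes [-23.2   1.7  99.7]
```

```bash
python3 -m inch '[{"linear":[-8,1,25],"angular":[0,0,0]},{"linear":[-8,0.7,35],"angular":[0,0,0]},{"linear":[-7,0,22],"angular":[0,0,0]},{"linear":[0,0,12],"angular":[0,0,0]},{"linear":[0,0,5],"angular":[0,0,0]},{"linear":[0,0,4],"angular":[0,0,0]},{"linear":[0,0,3],"angular":[0,0,0]},{"linear":[0,0,3],"angular":[0,0,0]},{"linear":[0,0,2],"angular":[0,0,0]},{"linear":[0,0,1.5],"angular":[0,0,0]},{"linear":[0,0,0],"angular":[0,0,0]}]' >/dev/null; python3 goal.py 75 42 2.5;python3 -m inch '[{"linear":[0,0,1.5],"angular":[0,0,0]},{"linear":[0,0,1],"angular":[0,0,0]},{"linear":[0,0,0],"angular":[0,0,0]}]' >/dev/null; python3 goal.py 75 42 2.5
```

```text
t 35.9 face xyz [76.  42.  12.2] turn left (tool rotvec deg) [-0.    0.01  0.03] F(face) [-0.4  0.4 -1.8] w 56.7
shift in present tool axes [-1.   0.   9.7] in goal tool axes [-1.   0.   9.7]
t 36.27 face xyz [76.  42.1  9.7] turn left (tool rotvec deg) [-0.    0.01  0.03] F(face) [-0.8  0.3 -1.8] w 56.9
shift in present tool axes [-1.   0.1  7.2] in goal tool axes [-1.   0.1  7.2]
```

```bash
python3 -m inch '[{"linear":[0,0,1],"angular":[0,0,0]},{"linear":[0,0,1],"angular":[0,0,0]},{"linear":[0,0,1],"angular":[0,0,0]},{"linear":[0,0,0],"angular":[0,0,0]}]' >/dev/null; python3 goal.py 75 42 2.5|head -1;python3 -m inch '[{"linear":[0,0,0.8],"angular":[0,0,0]},{"linear":[0,0,0.8],"angular":[0,0,0]},{"linear":[0,0,0],"angular":[0,0,0]}]' >/dev/null; python3 goal.py 75 42 2.5|head -1;python3 -m inch '[{"linear":[0,0,0.7],"angular":[0,0,0]},{"linear":[0,0,0.7],"angular":[0,0,0]},{"linear":[0,0,0],"angular":[0,0,0]}]' >/dev/null; python3 goal.py 75 42 2.5|head -1
```

```text
t 36.77 face xyz [76.  42.1  6.7] turn left (tool rotvec deg) [-0.    0.01  0.03] F(face) [-0.8  0.5 -1.6] w 56.8
t 37.15 face xyz [76.  42.1  5.2] turn left (tool rotvec deg) [-0.    0.01  0.03] F(face) [-0.9 -0.1 -1.7] w 56.5
t 37.52 face xyz [76.3 42.1  4.1] turn left (tool rotvec deg) [-0.01 -0.02  0.02] F(face) [-1.7 -0.4  4.2] w 56.8
```

```bash
python3 -m inch '[{"linear":[-1.5,0,0.3],"angular":[0,0,0]},{"linear":[-1.5,0,0],"angular":[0,0,0]},{"linear":[-1.5,0,0],"angular":[0,0,0]},{"linear":[-1.5,0,0],"angular":[0,0,0]},{"linear":[-1.5,0,0],"angular":[0,0,0]},{"linear":[-1.5,0,0],"angular":[0,0,0]},{"linear":[0,0,0],"angular":[0,0,0]}]'>/dev/null; python3 goal.py 51 -45 5.5|head -1; python3 -m inch '[{"linear":[-1,0,0],"angular":[0,0,0]},{"linear":[-1,0,0],"angular":[0,0,0]},{"linear":[0,0,0],"angular":[0,0,0]}]'>/dev/null; python3 goal.py 63 -45 5.5|head -1; python3 -m inch '[{"linear":[-0.7,0,0],"angular":[0,0,0]},{"linear":[-0.7,0,0],"angular":[0,0,0]},{"linear":[0,0,0],"angular":[0,0,0]}]'>/dev/null; python3 goal.py 63 -45 5.5|head -1
```

```text
t 38.4 face xyz [67.7 42.4  4.1] turn left (tool rotvec deg) [-0.05 -0.07  0.04] F(face) [0.6 1.4 6.4] w 56.8
t 38.77 face xyz [65.7 42.4  4.1] turn left (tool rotvec deg) [-0.05 -0.07  0.04] F(face) [ 1.2 -0.   6. ] w 56.7
t 39.15 face xyz [64.4 42.4  4.1] turn left (tool rotvec deg) [-0.05 -0.08  0.04] F(face) [ 2.2 -0.3  4.8] w 56.6
```

```bash
python3 -m inch '[{"linear":[-0.7,0,0],"angular":[0,0,0]},{"linear":[-0.7,0,0],"angular":[0,0,0]},{"linear":[0,0,0],"angular":[0,0,0]}]'>/dev/null; python3 goal.py 51 -45 5.5|head -1; python3 -m inch '[{"linear":[-0.7,0,0],"angular":[0,0,0]},{"linear":[-0.5,0,0],"angular":[0,0,0]},{"linear":[0,0,0],"angular":[0,0,0]}]'>/dev/null; python3 goal.py 63 -45 5.5|head -1
```

```text
t 39.52 face xyz [62.9 42.4  4.1] turn left (tool rotvec deg) [-0.05 -0.07  0.04] F(face) [1.3 0.4 5.4] w 56.4
t 39.9 face xyz [62.4 42.5  4.3] turn left (tool rotvec deg) [-0.06 -0.14  0.03] F(face) [ 7.4 -0.9  0.7] w 56.6
```

```bash
python3 -m inch '[{"linear":[0.4,0,0.4],"angular":[0,0,0]},{"linear":[0,0,0],"angular":[0,0,0]}]' 0 20 >/dev/null; python3 goal.py 63 -45 5.5|head -1;  python3 -m inch '[{"linear":[0,0,0],"angular":[0,0,0]},{"linear":[0,0,0],"angular":[0,0,0]},{"linear":[0,0,0],"angular":[0,0,0]},{"linear":[0,0,-10],"angular":[0,0,0]},{"linear":[0,0,-25],"angular":[0,0,0]},{"linear":[0,0,-40],"angular":[0,0,0]},{"linear":[0,0,-40],"angular":[0,0,0]},{"linear":[0,0,-15],"angular":[0,-7,0]},{"linear":[0,0,-20],"angular":[0,-8,0]},{"linear":[0,0,-30],"angular":[0,-8,0]},{"linear":[0,0,-30],"angular":[0,-8,0]},{"linear":[0,20,-10],"angular":[0,-1,0]},{"linear":[0,45,0],"angular":[0,0,-1]},{"linear":[0,50,0],"angular":[0,0,-1]},{"linear":[0,50,0],"angular":[0,0,-1]},{"linear":[10,50,0],"angular":[0,0,-1]},{"linear":[20,40,0],"angular":[0,0,0]},{"linear":[30,20,0],"angular":[0,0,0]},{"linear":[20,10,0],"angular":[0,0,0]},{"linear":[0,0,0],"angular":[0,0,0]}]' 0.85 20; cat > chk.py <<'E'
from h import *; from goal import *; import sys
k=sys.argv[1]
F=np.c_[ex,ey,ez]
im,d,c=shot('top');np.savez(k+'.npz',im=im,d=d,**c);P=world(d,c)
hsv=cv2.cvtColor(im,cv2.COLOR_RGB2HSV).astype(int);r=(P[...,0]>450)&(P[...,0]<660)&(abs(P[...,1])<150)
q=(P-O)@F
g=(hsv[...,0]>35)&(hsv[...,0]<90)&(hsv[...,1]>110)&r
b=(q[...,2]>8)&(q[...,2]<45)&(q[...,1]>0)&(q[...,1]<100)&(q[...,0]>5)&r
for n,m,h,lo,hi in(('wax',g,30,10,95),('brush',b,16,10,120)):
    if m.sum()<100: print(n,'hidden');continue
    m=comp(m);p=(onplane(m,c,ez,ez@O+h)-O)@F; e=np.linspace(lo,hi,12)
    L=np.array([[(u+v)/2,*np.percentile(s,[3,97])] for u,v in zip(e,e[1:]) if len(s:=p[(p[:,0]>=u)&(p[:,0]<v),1])>4])
    print(n,p.min(0).round(1),p.max(0).round(1),[ (round(float(np.degrees(np.arctan(np.polyfit(L[:,0],L[:,k],1)[0]))),2),float(L[:,k].mean().round(1))) for k in(1,2)],np.percentile(q[m][:,2],[10,50,90]).round(1))
E
python3 chk.py top6
```

```text
t 40.15 face xyz [62.5 42.4  4. ] turn left (tool rotvec deg) [-0.04 -0.09  0.02] F(face) [ 0.5  0.1 10.1] w 56.6
time_s: 42.65
eef_pos: [527.0, -233.8, 261.1]
eef_rot: [1.0, -0.012, -0.001, -0.0]
contact_force: [0.3, 1.4, -0.7]
width: 72.4
grip_force: 0.0
wax [  3.5 -39.5  30. ] [110.6 -17.5  30. ] [(6.05, -34.5), (-1.43, -19.3)] [18.7 29.  33.4]
brush [ 4.1 12.4 16. ] [135.4  71.3  16. ] [(-0.25, 15.7), (-0.02, 69.4)] [13.  19.6 34.8]
```

```bash
python3 -m inch '[{"linear":[30,8,15],"angular":[0,0,0]},{"linear":[35,8,15],"angular":[0,0,0]},{"linear":[35,8,10],"angular":[0,0,0]},{"linear":[20,0,0],"angular":[0,0,0]},{"linear":[0,0,0],"angular":[0,0,0]}]' 0 30; python3 - <<'E'
from h import *
s=observe();print(s['joint_positions'].round(2))
E
```

```text
time_s: 43.32
eef_pos: [646.4, -259.4, 221.5]
eef_rot: [1.0, -0.011, -0.001, -0.0]
contact_force: [-0.4, -0.4, -0.2]
width: 0.2
grip_force: 0.0
[-0.1   0.3   0.36 -0.   -1.63  1.64]
```

```bash
python3 -m inch '[{"linear":[0,0,25],"angular":[0,0,0]},{"linear":[0,0,25],"angular":[0,0,0]},{"linear":[0,0,11],"angular":[0,0,0]},{"linear":[-6,0,0],"angular":[0,0,0]},{"linear":[-8,0,0],"angular":[0,0,0]},{"linear":[-8,0,-1],"angular":[0,0,0]},{"linear":[-7,0,-2],"angular":[0,0,0]},{"linear":[-7,0,-3],"angular":[0,0,0]},{"linear":[-10,0,-1],"angular":[0,0,0]},{"linear":[-10,0,0],"angular":[0,0,0]}]' 0 30; python3 -m inch '[{"linear":[-10,0,1],"angular":[0,0,0]},{"linear":[-10,0,2],"angular":[0,0,0]},{"linear":[-10,0,3],"angular":[0,0,0]},{"linear":[-9,0,4],"angular":[0,0,0]},{"linear":[-9,0,4],"angular":[0,0,0]},{"linear":[-9,0,5],"angular":[0,0,0]}]'
```

```text
time_s: 44.58
eef_pos: [589.5, -259.0, 167.9]
eef_rot: [1.0, -0.011, 0.0, 0.0]
contact_force: [1.7, -1.8, -1.1]
width: -0.2
grip_force: 0.7
time_s: 45.32
eef_pos: [532.6, -257.9, 148.6]
eef_rot: [1.0, -0.012, 0.0, 0.0]
contact_force: [1.0, -0.4, 1.2]
width: 0.0
grip_force: 0.7
```

```bash
python3 -m inch '[{"linear":[-8,0,6],"angular":[0,0,0]},{"linear":[-8,0,6],"angular":[0,0,0]},{"linear":[-7,0,7],"angular":[0,0,0]},{"linear":[-6,0,8],"angular":[0,0,0]},{"linear":[-6,0,8],"angular":[0,0,0]},{"linear":[-5,0,9],"angular":[0,0,0]},{"linear":[-4,0,9],"angular":[0,0,0]},{"linear":[-3,0,9],"angular":[0,0,0]},{"linear":[-2,0,7],"angular":[0,0,0]},{"linear":[0,0,5],"angular":[0,0,0]},{"linear":[0,0,0],"angular":[0,0,0]}]'; python3 -m inch '[{"linear":[0,0,3],"angular":[0,0,0]},{"linear":[0,0,2],"angular":[0,0,0]},{"linear":[0,0,2],"angular":[0,0,0]},{"linear":[0,0,0],"angular":[0,0,0]}]'
```

```text
time_s: 46.7
eef_pos: [484.0, -256.7, 74.8]
eef_rot: [1.0, -0.012, -0.0, 0.0]
contact_force: [-1.4, 0.1, 3.2]
width: 0.2
grip_force: 1.2
time_s: 47.2
eef_pos: [484.4, -256.5, 67.6]
eef_rot: [1.0, -0.012, 0.0, -0.0]
contact_force: [0.3, 0.4, -1.0]
width: -0.2
grip_force: 0.0
```

```bash
python3 -m inch '[{"linear":[0,0,1],"angular":[0,0,0]},{"linear":[0,0,1],"angular":[0,0,0]},{"linear":[0,0,0],"angular":[0,0,0]}]'; python3 -m inch '[{"linear":[0,0,-10],"angular":[0,0,0]},{"linear":[0,0,-40],"angular":[0,0,0]},{"linear":[-20,0,-50],"angular":[0,0,0]},{"linear":[-40,0,-40],"angular":[0,0,0]},{"linear":[-40,0,0],"angular":[0,0,0]},{"linear":[-30,40,0],"angular":[0,0,0]},{"linear":[0,40,0],"angular":[0,0,0]},{"linear":[0,40,0],"angular":[0,0,0]},{"linear":[0,40,0],"angular":[0,0,0]},{"linear":[0,0,0],"angular":[0,0,0]}]' ; python3 chk.py top7; python3 - <<'E'
from h import *
t=np.load('top7.npz');P=world(t['d'],t);m=(P[...,0]>455)&(P[...,0]<640)&(P[...,1]>-395)&(P[...,1]<-220)
for lo in range(455,640,25):
    s=m&(P[...,0]>=lo)&(P[...,0]<lo+25);print(lo,np.median(P[s][:,2]).round(1),end=' ')
cv2.imwrite('pics/c7.png',cv2.resize(t['im'][110:290,150:430,::-1],(784,504),interpolation=cv2.INTER_CUBIC))
E
```

```text
time_s: 47.58
eef_pos: [484.3, -256.5, 66.1]
eef_rot: [1.0, -0.011, 0.0, 0.0]
contact_force: [-1.7, 1.3, 3.9]
width: 0.0
grip_force: 1.7
time_s: 48.82
eef_pos: [349.8, -415.3, 205.1]
eef_rot: [1.0, -0.013, -0.001, -0.0]
contact_force: [-0.1, 0.8, 0.4]
width: -0.1
grip_force: 0.0
wax [  2.1 -69.8  30. ] [110.9 -17.5  30. ] [(-1.59, -67.1), (-0.88, -19.6)] [21.5 29.1 33. ]
brush [ 4.5 13.7 16. ] [131.8  71.3  16. ] [(-0.32, 15.7), (0.0, 69.4)] [12.8 19.3 34.5]
455 581.9 480 68.0 505 66.5 530 66.3 555 65.8 580 59.5 605 -0.4 630 -0.2
```

View pics/c7.png

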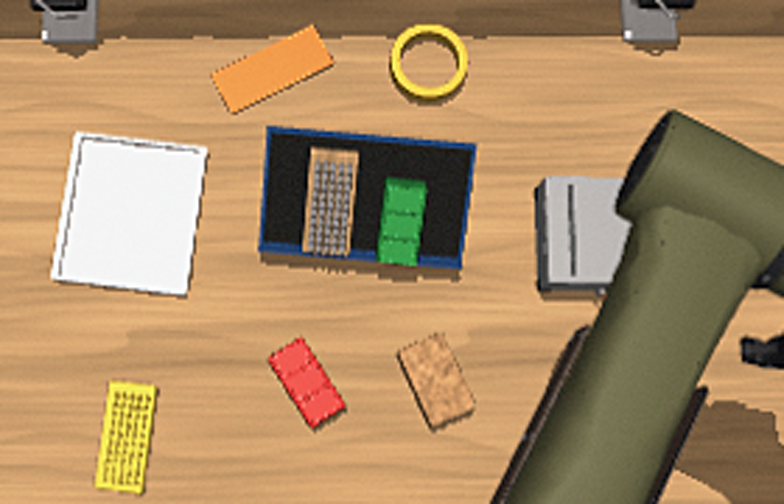

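The final crop shows the case shut (about 66–68 mm high, 1.2 s after I let go). The brush is at (330,200) and the wax at (403,222), side by side against the lip, and the bystanders are unmoved. Handing in.

```bash
python3 -c "from rig import hand_in; print(hand_in())"
```

```text
the job is handed in; nothing more can be done
None
```

I handed the job in: the wax and brush lie side by side on the rest against the lip and the case is shut, at about 49 s of the 72 s; I accidentally lifted the brush off once while retracting and set it back down softly, and no verdict was shown.

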